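# Smithy heat-gauge check: cover the lamp, hold the amber cell in the beam

## Task

Check the amber glass on the smithy's heat gauge: first set the red cover gently onto the open rim of the lamp pot so that it sits seated and level, and let go of it. Then take the amber cell out of the rack, gripping it by its two white frosted faces only and never touching the clear glass, and hold it upright in the middle of the light path between lamp and receiver, square on, so that the beam goes in at one clear face and out at the other. Finish while still holding it there, touching nothing of the gauge with it, and leave everything else on the bench where it is.

Things in the scene. Friction and masses are not known exactly. Their poses are not given: they have to be found in the camera images.
- gauge: Fixed light gauge; dark steel base 100 x 330 x 12 mm. Origin: base underside, straight below the middle of the light path; z up. Along its y axis: green lamp pot centred at y = +115 mm, grey receiver head (56 x 58 x 60 mm, top 130 mm above the bench) from y = -76 to -134 mm, each with a brass snout; the light runs level between the snouts, from y = +70 to -70 mm, 100 mm above the bench.
- beam_mid (a point): Middle of the light path, 100 mm above the bench, halfway between the two snouts (140 mm apart); axes as gauge. The light runs along y, drawn as a thin yellow beam of diameter 8 mm that nothing collides with.
- lamp_rim (a point): Centre of the lamp pot's open mouth at rim height, 140 mm above the bench; axes as gauge. The pot is a round green cup, outer radius 46 mm, wall 5 mm, mouth radius 41 mm, with a bulb inside (top 101 mm above the bench).
- cover: Loose lamp cover, about 0.18 kg, upright on the bench. Origin: centre of its underside; z up. From below: dark round plug, radius 36 mm, 0 to 8 mm (drops into the lamp mouth with 5 mm to spare all round); red disc, radius 50 mm, 8 to 13 mm; upright wooden knob, radius 11 mm, 13 to 41 mm. Seated, the disc lies on the rim and the origin is 8 mm below lamp_rim.
- rack: Fixed pale wooden rack 215 x 75 x 22 mm, origin at the centre of its underside. Three recesses along its x axis at x = -65, 0, +65 mm, 36 x 34 mm and 8 mm deep (floor 14 mm above the bench), hold the amber, green and clear cells in any order, the cells' axes along the rack's.
- amber: Loose upright solid cell of amber (orange) glass, 32 mm along x, 30 mm along y, 70 mm high, about 0.14 kg. Origin: centre of its underside; z up. The faces at y = +15 and -15 mm are white frosted plates 3 mm thick, 32 x 70 mm: grip these, closing along the cell's y. The faces at x = +16 and -16 mm are clear; the light must pass along the cell's x.
- amber_glass: The clear amber glass between the frosted plates of amber, 32 x 24 x 70 mm, with its clear faces and top, fixed in it (same origin and axes): the fingers must not touch it.
- amber_mid (a point): Centre of the amber cell, 35 mm above its underside; axes as amber.
- green: glass test cell, same size and build as amber but of green glass, standing in the rack; a bystander
- clear: glass test cell, same size and build as amber but of colourless glass, standing in the rack; a bystander
- hammer: Hand hammer lying on the bench in front of the robot, about 260 mm long, origin at its underside near the middle, handle to its -x; a bystander.
- brush: Hand brush lying near the back right of the bench, length along its x; a bystander.
- can: Steel can of radius 35 mm, 100 mm high, origin at the centre of its underside; a bystander.
- tongs: Dark steel tongs 320 mm long, 14 mm high, lying at the back of the bench along their x; a bystander.
- pick_head: Dark steel pick head with an eye, about 216 mm long, 35 mm high, origin under the eye; a bystander.
Mind the look-alikes: they are no part of the job. Leave any blue or pink look-alike of the rack alone.

How it is judged:
On the way, in this order (a step that is already met when the one before it is completed fails the run):
1. the cover sits seated and level on the lamp pot's rim and has been let go (z of cover in the frame of lamp_rim between -0.011 and -0.0055 m and horizontal distance between cover and lamp_rim below 0.008 m and angle between cover's own z axis and vertical below 0.04 rad and contact force between the fingers and cover below 0.1 N and linear speed of cover below 0.02 m/s), for 0.3 s.
2. the amber cell is gripped and lifted clear of the rack (height (world z) of amber above 0.035 m and contact force between the fingers and amber above 1 N and contact force between amber and rack below 0.1 N), for 0.1 s.
At the end, for the whole second after the job is handed in: Cover on the rim: 5.5-11 mm below it, 8 mm off centre at most, tilt < 0.04 rad, let go. Amber cell at rest in the fingers (> 1 N), clear of gauge and cover, centre within 7 mm sideways, 15 mm in height, 30 mm along the beam of its middle; clear-face axis within 0.13 rad of the beam, tilt < 0.13 rad (all of step 1 and x of amber_mid in the frame of beam_mid between -0.007 and 0.007 m and y of amber_mid in the frame of beam_mid between -0.03 and 0.03 m and z of amber_mid in the frame of beam_mid between -0.015 and 0.015 m and angle between the x axis of amber and the y axis of gauge, either way round below 0.13 rad and angle between amber's own z axis and vertical below 0.13 rad and linear speed of amber below 0.02 m/s and contact force between the fingers and amber above 1 N and contact force between amber and gauge below 0.1 N and contact force between amber and cover below 0.1 N); the arm keeps its last pose, push and grip.
It fails at once if the fingers touch the clear glass of the amber cell (over 0.5 N) (contact force between the fingers and amber_glass above 0.5 N).
It fails at once if the cover is dropped (free of the fingers and faster than 0.5 m/s) (contact force between the fingers and cover below 0.01 N and linear speed of cover above 0.5 m/s).
It fails at once if the green or the clear cell is moved by more than 20 mm (distance of any of green, clear from where it was at the start of the episode above 0.02 m).
It fails at once if the hammer, brush, can, tongs or pick head is moved by more than 30 mm (distance of any of hammer, brush, can, tongs, pick_head from where it was at the start of the episode above 0.03 m).
It also fails if it takes over 58 s, if anything falls off the work surface, if the arm or the gripper's body presses on something with over 40 N, if the wrist force passes 120 N, or if a joint passes its speed limit or range.

## Robot

A 6-joint arm with a two-finger parallel gripper is mounted at the origin on the work surface. World frame = base frame: x ahead of the robot, y to its left, z up, the work surface at z = 0. Lengths are in m, angles in rad, forces in N, time in s.
With the tool pointing down it reaches from about 0.375 to 0.975 m from the base axis. Payload 3.8 kg.
Tool frame: the origin (TCP) lies midway between the tips of the shut fingers; the grasp point (between the pads) lies 19 mm behind it; z points along the fingers, y is the direction in which the jaws open and shut (so a half turn about z gives the same grasp; the last joint's range is limited). The gripper opens to 85 mm and grips with 20 to 120 N. Pads are 22 mm wide; open, the fingers measure 114 mm over their backs; the gripper's body (76 mm by 85 mm) begins 54 mm behind the grasp point. The pads swing forward as they close: fully open they stand 13 mm farther back than shut.
Start: joints at [-0.037, 0.264, 1.604, -0, 1.274, -0.037], TCP at [0.675, -0, 0.231] pointing down, gripper open.
Joint ranges: [-2.63, 2.63], [-0.94, 2.18], [0.31, 2.57], [-1.31, 4.45], [0, 2.66], [-2.55, 2.55]. Speed limits (rad/s): [2.57, 2.57, 3.14, 3.14, 3.14, 3.14].

## Interface

Orientations are given as a rotation vector (axis times angle).
In Python, from workcell import bot gives the robot as it stands.
- The arm moves only by the tool arm_command, never from a script. Its argument "targets" is text: rows parted by semicolons, each of 7 numbers parted by spaces: the shift along the tool's x, y, z in mm, then the turn, a rotation vector about the tool's x, y, z in degrees, then the opening, from 0 (shut) to 1 (fully open). A call has 1 to 10 rows; each row is the pose to reach, as a shift and turn from the pose commanded when the call began, along the tool's axes at that moment; what a row does not reach only later rows make up. A row lasts 1/12 s, in which the tool goes at most 41.7 mm and 7.16 degrees, less where a joint would pass 70% of its speed; a pose out of reach is approached as far as the arm can. A call with a gripper value outside its range is refused whole. The fingers move at their own pace and stop on an object; "newtons" is the grip in N (left out, the last holds). Time passes only in rows, so rows that repeat a pose let the fingers close. It gives the time, the measured TCP pose, the force and the opening at its end, in the units of the state.
- bot.read_state(): the state, without advancing time (a new reading comes with each control period).
- bot.read_camera(name): name is "scene" or "side" or "wrist"; returns (picture, depth): 400x640x3 uint8, blue, green, red; 400x640 float32, m along the optical axis (not along the pixel's ray), 0 where there is no reading.
- bot.camera_params(name): a dict with "fov_y" (degrees; the focal length in pixels is half the picture's height over the tangent of half this angle, whatever the lens; pixels are square), "cx", "cy" (the principal point, pixels), "xyz" and "rotation" of the camera in the world; the wrist camera has in their place "T_tool_cam" (4x4, takes a point from camera to tool coordinates, whose origin is the TCP and whose axes are the flange's). Camera axes: x right, y up, looking along -z (the intrinsics and any distortion apply to the point x, -y, -z); pixel columns grow to the right and rows downward; lengths in m; the calibration is good to about 2 mm. A picture is of the moment at which its call begins: read the wrist's pose just before it. camera_params takes no time and is no camera call.
- bot.finish_job(): hands the job in, once; it reports no verdict.
The state is a dict: "time": time; "q": joint angles; "joint_vel": joint speeds; "joint_torque": joint torques, N m; "tool_pos": TCP position; "tcp_rot": TCP orientation; "wrist_force": force on the tool from outside, world axes, zero at the start; "torque": the same for the moment, N m; "width": opening from 0.0 (shut) to 1.0 (fully open).
Only numpy, scipy, OpenCV 4.12 (cv2) and the standard library are available. Lean on these libraries where they do the work, as an engineer would, in place of code of your own. Each camera call takes 0.05 s, during which the arm holds its last target.

## Working session

There is one attempt and no reset: what is moved stays moved. The work goes in short steps, Python scripts to look and compute and a tool call to move; the robot and the scene stay as the last step left them, time stands still between calls to the robot, and variables do not carry over. Pictures are saved under pics/ and viewed, and the job is handed in when it is done.

Besides the shell and the picture viewer there is one more tool, called after "Call:" as name(argument=value, ...), one argument or row to a line, values as JSON. arm_command: Moves the arm, as the interface text tells. Its arguments: {"type":"object","properties":{"targets":{"type":"string"},"newtons":{"type":"number"}},"required":["targets"]}

```bash
mkdir -p pics; ls
cat > h.py <<'E'
import numpy as np, cv2
from workcell import bot
from scipy.spatial.transform import Rotation as R
E
python3 - <<'E'
from h import *
s=bot.read_state(); print(s)
for n in ("scene","side","wrist"):
    s=bot.read_state()
    im,d=bot.read_camera(n); cv2.imwrite(f"pics/{n}0.png",im); np.savez(f"{n}0.npz",im=im,d=d,p=s["tool_pos"],r=s["tcp_rot"])
    print(n,bot.camera_params(n))
E
```

```text
pics
{'time': 0.0, 'q': array([-3.69051795e-02,  2.64756380e-01,  1.60539720e+00,  4.06708881e-05,
        1.27372814e+00, -3.69066200e-02]), 'joint_vel': array([-1.39232256e-03,  6.45003690e-04,  1.38781105e-04, -3.48173991e-04,
       -1.12204291e-05, -4.80709308e-04]), 'joint_torque': array([ 6.10465631e-04, -5.15121067e+01, -3.67308676e+01, -4.07824507e-05,
        1.31324201e-02,  1.46811578e-05]), 'tool_pos': array([6.74247775e-01, 3.59592916e-05, 2.29947352e-01]), 'tcp_rot': array([-2.22024779, -2.22022446,  0.00240093]), 'wrist_force': array([ 0.89722585,  0.67695627, -0.09754957]), 'torque': array([ 0.01456995, -0.0344609 , -0.00559068]), 'width': 1.001207795910318}
scene {'fov_y': 45.21347987990637, 'cx': 328.9078147735454, 'cy': 197.03536022343562, 'xyz': array([1.11957129, 0.58528659, 1.5237158 ]), 'rotation': array([0.26744868, 0.63795787, 2.2529487 ])}
side {'fov_y': 44.77553985862541, 'cx': 318.4034688348822, 'cy': 202.09408699763935, 'xyz': array([-0.20964725, -1.05366871,  1.14203708]), 'rotation': array([ 0.863623  , -0.26856178, -0.57861986])}
wrist {'fov_y': 62.2453995453536, 'cx': 320.865443514789, 'cy': 198.02862876275643, 'T_tool_cam': array([[ 6.79387717e-04,  9.53225477e-01,  3.02259374e-01,
         7.85758841e-02],
       [ 9.99998404e-01, -1.14712735e-03,  1.36996375e-03,
        -4.21906960e-06],
       [ 1.65261434e-03,  3.02257961e-01, -9.53224734e-01,
        -1.40658795e-01],
       [ 0.00000000e+00,  0.00000000e+00,  0.00000000e+00,
         1.00000000e+00]])}
```

View pics/scene0.png

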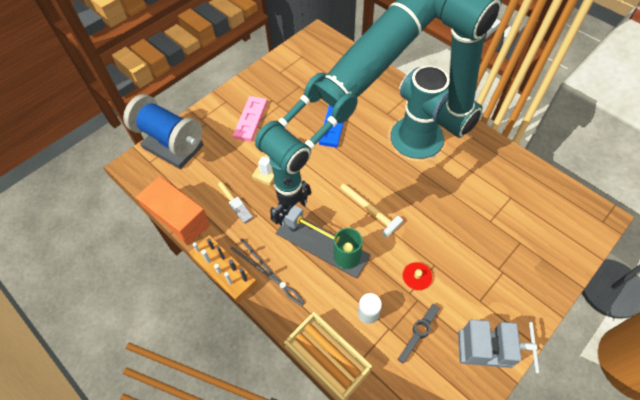

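View pics/side0.png

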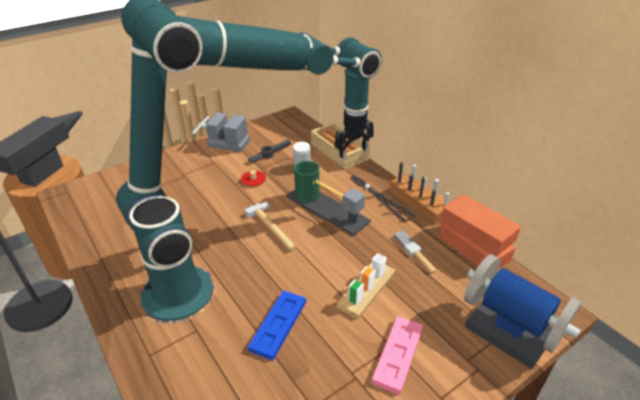

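View pics/wrist0.png

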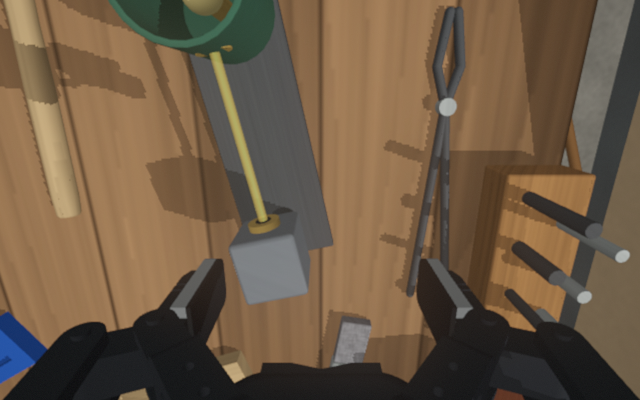

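The rack holds green, amber and clear cells (side view about (355,293), (367,278) and (379,265)). The blue and pink racks are decoys. The red cover is at scene (418,277). Next I measure from the depth images.

```bash
cat >> h.py <<'E'
def cloud(n,d,p=None,r=None):
    c=bot.camera_params(n); f=200/np.tan(np.radians(c["fov_y"])/2)
    v,u=np.mgrid[0:400,0:640]
    P=np.stack([(u-c["cx"])*d/f,-(v-c["cy"])*d/f,-d],-1)
    if n=="wrist":
        T=c["T_tool_cam"]; P=P@T[:3,:3].T+T[:3,3]
        P=P@R.from_rotvec(r).as_matrix().T+p
    else: P=P@R.from_rotvec(c["rotation"]).as_matrix().T+c["xyz"]
    P[d<=0]=np.nan
    return P
def proj(n,X,p=None,r=None):
    c=bot.camera_params(n); f=200/np.tan(np.radians(c["fov_y"])/2)
    X=np.atleast_2d(X)
    if n=="wrist":
        T=c["T_tool_cam"]; X=(X-p)@R.from_rotvec(r).as_matrix(); X=(X-T[:3,3])@T[:3,:3]
    else: X=(X-c["xyz"])@R.from_rotvec(c["rotation"]).as_matrix()
    return np.c_[c["cx"]-f*X[:,0]/X[:,2], c["cy"]+f*X[:,1]/X[:,2]]
def load(f): 
    z=np.load(f); return z["im"],z["d"],z["p"],z["r"]
def take(n,tag):
    s=bot.read_state(); im,d=bot.read_camera(n); cv2.imwrite(f"pics/{n}{tag}.png",im)
    np.savez(f"{n}{tag}.npz",im=im,d=d,p=s["tool_pos"],r=s["tcp_rot"]); return im,d,s["tool_pos"],s["tcp_rot"]
E
python3 - <<'E'
from h import *
np.set_printoptions(precision=4,suppress=True)
for n in ("scene","side"):
    im,d,p,r=load(n+"0.npz"); P=cloud(n,d)
    hsv=cv2.cvtColor(im,cv2.COLOR_BGR2HSV).astype(int); H,S,V=[hsv[...,i] for i in range(3)]
    z=P[...,2]; print(n)
    m=((H<4)|(H>176))&(S>200)&(V>120)&(z<0.1)&(z>-.02)&(P[...,0]>.3); k=P[m]; print("red",m.sum(),np.median(k,0),k.min(0),k.max(0), (k.min(0)+k.max(0))/2)
    m=(H>55)&(H<90)&(S>100)&(z>.02)&(z<.16)&(np.hypot(P[...,0],P[...,1])>.3)
    k=P[m]; print("green",m.sum(),np.median(k,0),k.min(0),k.max(0))
    t=k[k[:,2]>.132]; print(" rim",len(t),t.min(0),t.max(0),(t.min(0)+t.max(0))/2)
    # bench
    b=(np.abs(z)<.02)&(P[...,0]>.3)&(P[...,0]<.9); print("bench med z",np.nanmedian(z[b]))
n="side"
im,d,p,r=load("side0.npz"); cv2.imwrite("pics/c1.png",cv2.resize(im[240:330,320:420],None,fx=6,fy=6,interpolation=cv2.INTER_CUBIC))
im,d,p,r=load("scene0.npz"); cv2.imwrite("pics/c2.png",cv2.resize(im[130:320,220:480],None,fx=3,fy=3,interpolation=cv2.INTER_CUBIC))
E
```

```text
scene
red 514 [0.478  0.3746 0.0115] [ 0.4196  0.3254 -0.0088] [0.5219 0.4183 0.0217] [0.4707 0.3718 0.0065]
green 766 [0.5886 0.1588 0.0924] [0.5414 0.1102 0.0201] [0.6334 0.1998 0.1475]
 rim 129 [0.5414 0.1109 0.1321] [0.6314 0.1983 0.1475] [0.5864 0.1546 0.1398]
bench med z -0.000635276748008673
side
red 149 [0.4603 0.3598 0.0112] [0.4289 0.3147 0.0045] [0.5155 0.4084 0.02  ] [0.4722 0.3616 0.0123]
green 856 [0.5605 0.1198 0.0867] [ 0.3906 -0.3672  0.0208] [0.6279 0.2019 0.1445]
 rim 72 [0.534  0.1004 0.1321] [0.6252 0.192  0.1445] [0.5796 0.1462 0.1383]
bench med z -0.0017908079521826714
```

View pics/c1.png

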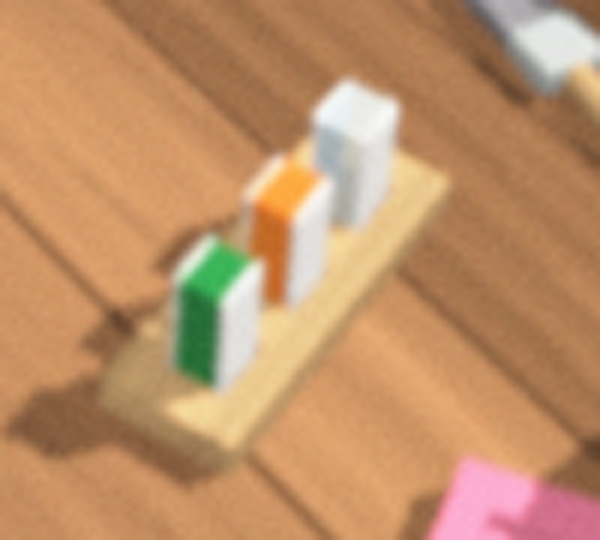

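View pics/c2.png

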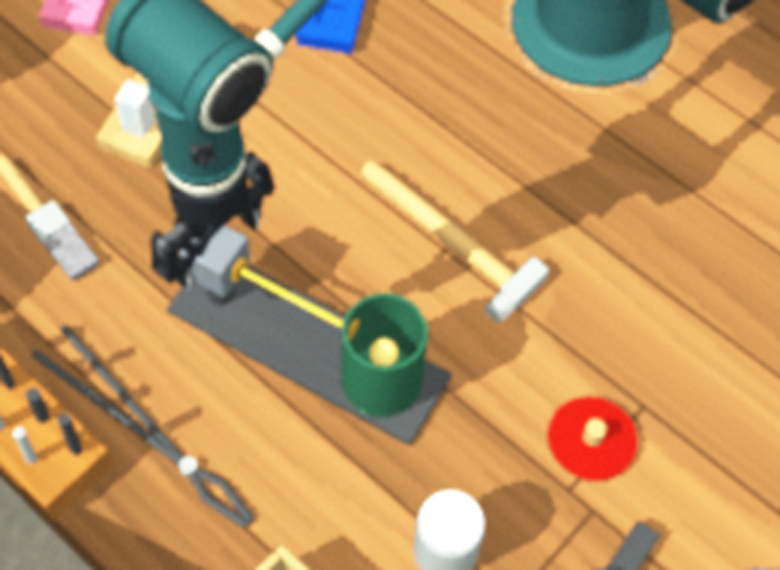

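Amber is the middle cell in the pale rack: orange top at side (367,278), white plates on the long sides. Green and clear are its neighbours. I move above the lamp for a close wrist view.

Call:
arm_command(
  targets="30 -17 -20 0 0 0 1;60 -35 -40 0 0 0 1;90 -52 -60 0 0 0 1;120 -69 -80 0 0 0 1;130 -74 -90 0 0 0 1;130 -74 -90 0 0 0 1",
)

```text
time: 0.65
tool_pos: [0.6011, 0.1328, 0.3251]
tcp_rot: [2.216, 2.224, 0.008]
wrist_force: [0.3, 0.6, 0.1]
width: 1.0
```

Run:
```python
from h import *
np.set_printoptions(precision=4,suppress=True)
im,d,p,r=take("wrist","1"); print(p,r)
P=cloud("wrist",d,p,r); z=P[...,2]
b=(np.abs(z)<.02); print("bench",np.nanmedian(z[b]))
hsv=cv2.cvtColor(im,cv2.COLOR_BGR2HSV).astype(int); H,S,V=[hsv[...,i] for i in range(3)]
m=(H>55)&(H<90)&(S>100)&(z>.132)&(z<.15); k=P[m]; print(m.sum(),k.min(0),k.max(0),np.median(k,0))
A=np.c_[2*k[:,:2],np.ones(len(k))]; s=np.linalg.lstsq(A,(k[:,:2]**2).sum(1),rcond=None)[0]; print("rim c",s[:2],np.sqrt(s[2]+s[0]**2+s[1]**2))
m=(S<60)&(z>.122)&(z<.137); k=P[m]; print("recv",m.sum(),np.median(k,0)); print(cv2.minAreaRect((k[:,:2]*1000).astype(np.float32)))
m=(S<60)&(z>.006)&(z<.02); k=P[m]; print("base",m.sum(),np.median(k,0)); print(cv2.minAreaRect((k[:,:2]*1000).astype(np.float32)))
```

```text
[0.6011 0.1328 0.3251] [2.2156 2.2236 0.0081]
bench -0.0015279926790368048Traceback (most recent call last):
  File "<stdin>", line 7, in <module>
    return umr_minimum(a, axis, None, out, keepdims, initial, where)
ValueError: zero-size array to reduction operation minimum which has no identity
```

View pics/wrist1.png

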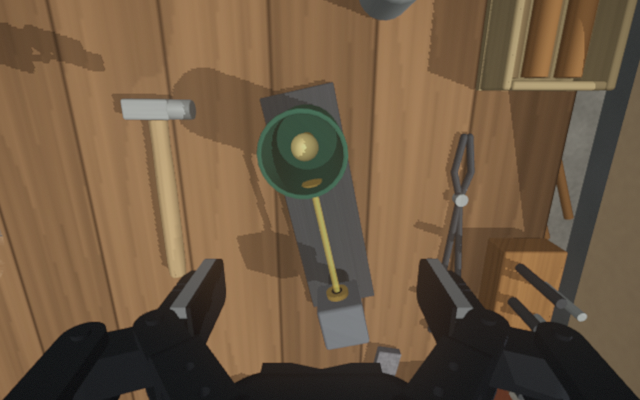

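The wrist view shows the pot mouth at about (304,153), the beam running to the snout at (337,293), and the receiver at (342,325). The colour thresholds need loosening.

Run:
```python
from h import *
np.set_printoptions(precision=4,suppress=True)
im,d,p,r=load("wrist1.npz")
P=cloud("wrist",d,p,r); z=P[...,2]
hsv=cv2.cvtColor(im,cv2.COLOR_BGR2HSV).astype(int); H,S,V=[hsv[...,i] for i in range(3)]
m=np.zeros(d.shape,bool); m[100:205,250:355]=1
k=P[m]; k=k[k[:,2]>.132]; print(len(k),k.min(0),k.max(0),np.median(k,0))
A=np.c_[2*k[:,:2],np.ones(len(k))]; s=np.linalg.lstsq(A,(k[:,:2]**2).sum(1),rcond=None)[0]; print("rim c",s[:2],np.sqrt(s[2]+s[0]**2+s[1]**2))
lamp=(k.min(0)+k.max(0))/2; print(lamp)
m=np.zeros(d.shape,bool); m[280:352,305:380]=1
k=P[m]; k=k[(k[:,2]>.122)]; rc=cv2.minAreaRect((k[:,:2]*1000).astype(np.float32)); print("recv",len(k),np.median(k,0),rc)
m=np.zeros(d.shape,bool); m[80:352,250:380]=1
m&=(S<90)&(z>.006)&(z<.02); k=P[m]; print("base",m.sum(),np.median(k,0)); rc=cv2.minAreaRect((k[:,:2]*1000).astype(np.float32)); print(rc)
# beam: yellow pixels with ray-plane z=.1
m=(H>22)&(H<35)&(S>110)&(V>120); mm=np.zeros_like(m); mm[200:290,300:345]=1; m&=mm
k=P[m]; print("beam",m.sum(),np.median(k,0))
vx,vy,x0,y0=cv2.fitLine((k[:,:2]).astype(np.float32),cv2.DIST_HUBER,0,.001,.001).ravel(); print("dir",vx,vy,x0,y0,np.degrees(np.arctan2(-vx*np.sign(vy),abs(vy))))
```

```text
1491 [0.5367 0.1064 0.132 ] [0.6278 0.1971 0.1407] [0.5805 0.1526 0.1379]
rim c [0.5825 0.1524] 0.042986796977176146
[0.5823 0.1517 0.1364]
recv 1846 [ 0.6293 -0.0588  0.1278] ((629.5164794921875, -62.3658447265625), (55.94847869873047, 58.83551788330078), 12.314244270324707)
base 9584 [0.6021 0.0551 0.0104]
((615.4188842773438, 1.750946044921875), (99.3110580444336, 437.60784912109375), 12.42517375946045)
beam 457 [nan nan nan]
dir 0.0 0.0 0.0 0.0 -0.0
```

Call:
arm_command(
  targets="35 -19 10 0 0 0 1;70 -38 25 0 0 0 1;105 -57 45 0 0 0 1;140 -76 65 0 0 0 1;175 -95 85 0 0 0 1;210 -114 105 0 0 0 1;234 -127 120 0 0 0 1;234 -127 120 0 0 0 1;234 -127 120 0 0 0 1",
)

```text
time: 1.45
tool_pos: [0.472, 0.3633, 0.1972]
tcp_rot: [-2.218, -2.224, 0.011]
wrist_force: [-0.1, -0.7, 0.4]
width: 0.999
```

Run:
```python
from h import *
np.set_printoptions(precision=4,suppress=True)
im,d,p,r=take("wrist","2"); print(p,r,bot.read_state()["tool_pos"], R.from_rotvec(r).as_matrix())
P=cloud("wrist",d,p,r); z=P[...,2]
hsv=cv2.cvtColor(im,cv2.COLOR_BGR2HSV).astype(int); H,S,V=[hsv[...,i] for i in range(3)]
print("bench",np.nanmedian(z[np.abs(z)<.02]))
m=((H<5)|(H>175))&(S>180)&(z<.03); k=P[m]; print("red",m.sum(),k.min(0),k.max(0),(k.min(0)+k.max(0))/2,np.median(k,0)); c=((k.min(0)+k.max(0))/2)[:2]
m=(np.hypot(P[...,0]-c[0],P[...,1]-c[1])<.03)&(z>.03)&(z<.06); k=P[m];print("knob",m.sum(),k.min(0),k.max(0),(k.min(0)+k.max(0))/2,np.median(k,0))
```

```text
[0.472  0.3633 0.1972] [-2.2183 -2.2239  0.0109] [0.4736 0.3629 0.1989] [[-0.0025  1.     -0.0052]
 [ 1.      0.0025 -0.0045]
 [-0.0045 -0.0053 -1.    ]]
bench -0.001714153876586369
red 6734 [ 0.4245  0.3219 -0.0023] [0.5221 0.4192 0.0138] [0.4733 0.3705 0.0058] [0.4734 0.3752 0.0111]
knob 441 [0.4624 0.3598 0.0302] [0.4838 0.381  0.041 ] [0.4731 0.3704 0.0356] [0.4727 0.3713 0.0389]
```

View pics/wrist2.png

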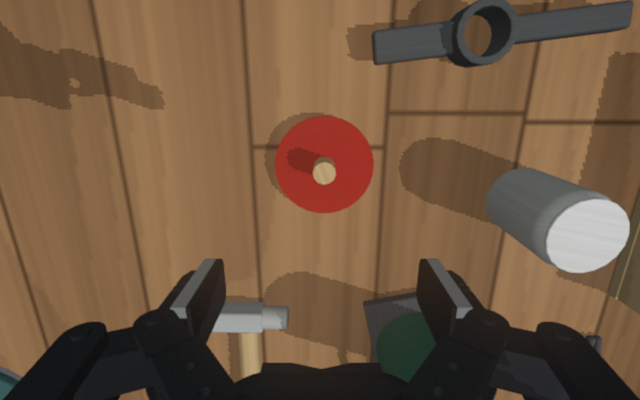

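Run:
```python
from h import *
im,d,p,r=load("wrist2.npz")
P=cloud("wrist",d,p,r)
k=P[165:280,480:635].reshape(-1,3); k=k[(k[:,2]>.02)&(k[:,2]<.12)]; t=k[k[:,2]>.09]; print(k.min(0),k.max(0),t.min(0),t.max(0))
```

```text
[0.6444206  0.250536   0.02011149] [0.80944463 0.36907679 0.10010072] [0.64658129 0.30251463 0.09000509] [0.71269974 0.36608856 0.10010072]
```

Call:
arm_command(
  targets="8 1 35 0 0 0 1;8 1 70 0 0 0 1;8 1 105 0 0 0 1;8 1 130 0 0 0 1;8 1 145 0 0 0 1;8 1 145 0 0 0 1;8 1 145 0 0 0 1",
)

```text
time: 2.08
tool_pos: [0.476, 0.3702, 0.0558]
tcp_rot: [2.224, 2.219, -0.002]
wrist_force: [0.2, -0.4, 0.7]
width: 1.001
```

Run:
```python
from h import *
s=bot.read_state(); print(s["tool_pos"],R.from_rotvec(s["tcp_rot"]).as_matrix().round(4),s["wrist_force"])
```

```text
[0.47602083 0.37015122 0.05581381] [[ 2.3e-03  1.0e+00 -9.0e-04]
 [ 1.0e+00 -2.3e-03 -1.3e-03]
 [-1.3e-03 -9.0e-04 -1.0e+00]] [ 0.18800071 -0.35193275  0.65161818]
```

Call:
arm_command(
  targets="0 -3 15 0 0 0 1;0 -3 30 0 0 0 1;0 -3 39 0 0 0 1;0 -3 39 0 0 0 1;0 -3 39 0 0 0 1",
  newtons=30,
)

```text
time: 2.5
tool_pos: [0.473, 0.372, 0.0183]
tcp_rot: [2.222, 2.221, 0.002]
wrist_force: [0.8, -0.3, 0.4]
width: 1.003
```

Run:
```python
from h import *
s=bot.read_state(); print(s["tool_pos"],R.from_rotvec(s["tcp_rot"]).as_matrix().round(4),s["wrist_force"])
im,d,p,r=take("side","3"); cv2.imwrite("pics/s3.png",cv2.resize(im[110:210,200:310],None,fx=6,fy=6,interpolation=cv2.INTER_CUBIC))
im,d,p,r=take("wrist","3"); P=cloud("wrist",d,p,r); print(p)
```

```text
[0.47297923 0.37199325 0.01830132] [[ 6.0e-04  1.0e+00  1.1e-03]
 [ 1.0e+00 -6.0e-04  6.0e-04]
 [ 6.0e-04  1.1e-03 -1.0e+00]] [ 0.76506934 -0.28610623  0.44561736]
[0.47325609 0.37236942 0.01872895]
```

View pics/wrist3.png

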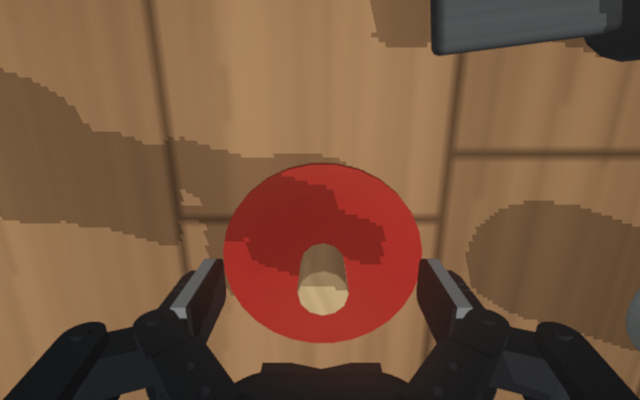

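View pics/s3.png

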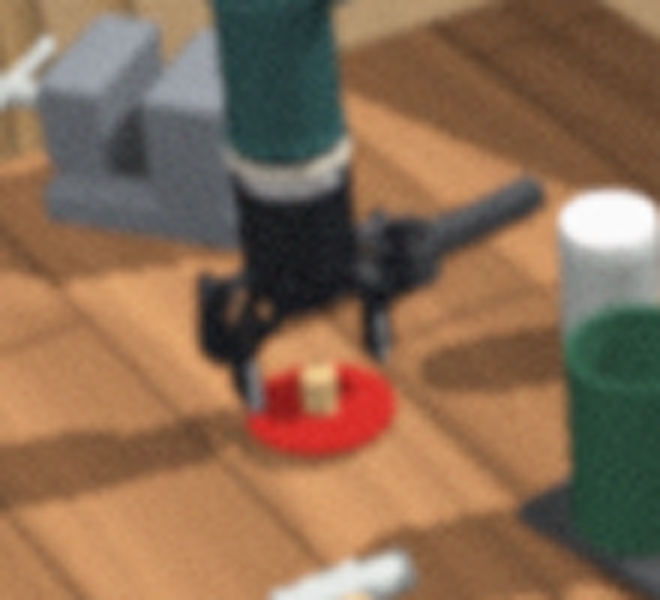

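The knob, at wrist (322,270), is centred between the fingers, so I close on it.

Call:
arm_command(
  targets="-1 0 2 0 0 0 0;-1 0 2 0 0 0 0;-1 0 2 0 0 0 0;-1 0 2 0 0 0 0;-1 0 2 0 0 0 0;-1 0 2 0 0 0 0;-1 0 2 0 0 0 0;-1 0 2 0 0 0 0;-1 0 2 0 0 0 0;-1 0 2 0 0 0 0",
  newtons=40,
)

```text
time: 3.43
tool_pos: [0.4724, 0.3713, 0.0157]
tcp_rot: [2.221, 2.221, 0.001]
wrist_force: [0.5, -0.3, 3.2]
width: 0.24
```

Call:
arm_command(
  targets="0 0 -5 0 0 0 0;0 0 -10 0 0 0 0;0 0 -20 0 0 0 0;0 0 -30 0 0 0 0;0 0 -30 0 0 0 0",
)

```text
time: 3.85
tool_pos: [0.4736, 0.3722, 0.0482]
tcp_rot: [2.221, 2.221, 0.007]
wrist_force: [0.3, 1.1, -1.4]
width: 0.239
```

Run:
```python
from h import *
im,d,p,r=take("side","4"); cv2.imwrite("pics/s4.png",cv2.resize(im[110:210,200:310],None,fx=6,fy=6,interpolation=cv2.INTER_CUBIC))
im,d,p,r=take("wrist","4"); print(p,r,bot.read_state()["width"],bot.read_state()["wrist_force"])
```

```text
[0.47332205 0.37198078 0.04742401] [2.22103914 2.22099801 0.00593284] 0.24239790195737382 [ 0.08498952  0.04816802 -0.90894298]
```

View pics/wrist4.png

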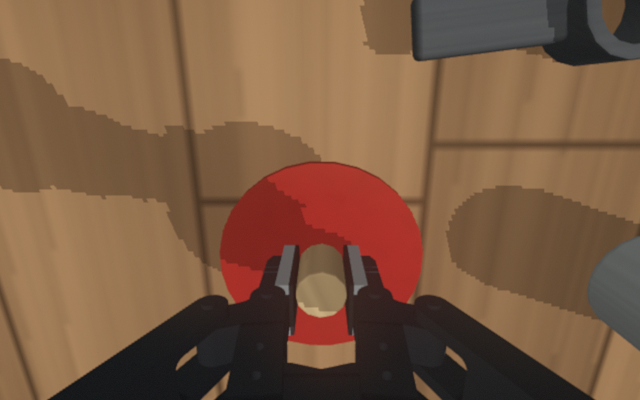

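View pics/s4.png

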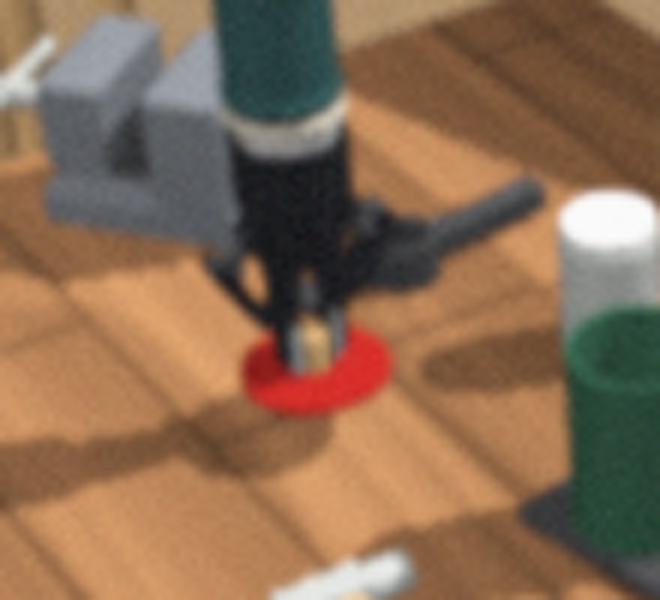

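The cover is lifted (disc at wrist (320,250), level in the side view). I raise it and carry it over the lamp.

Call:
arm_command(
  targets="0 0 -25 0 0 0 0;0 0 -55 0 0 0 0;0 0 -85 0 0 0 0;0 0 -115 0 0 0 0;0 0 -145 0 0 0 0;0 0 -160 0 0 0 0;0 0 -165 0 0 0 0;0 0 -165 0 0 0 0",
)

```text
time: 4.62
tool_pos: [0.4727, 0.3715, 0.2119]
tcp_rot: [2.221, 2.221, 0.005]
wrist_force: [0.8, -0.3, -0.9]
width: 0.241
```

Call:
arm_command(
  targets="-20 10 0 0 0 0 0;-45 22 0 0 0 0 0;-75 37 0 0 0 0 0;-105 52 0 0 0 0 0;-135 67 0 0 0 0 0;-165 82 0 0 0 0 0;-190 95 0 0 0 0 0;-210 105 0 0 0 0 0;-219 109 0 0 0 0 0;-219 109 0 0 0 0 0",
)

```text
time: 5.45
tool_pos: [0.5804, 0.1498, 0.2077]
tcp_rot: [-2.223, -2.217, 0.006]
wrist_force: [-0.0, -0.5, -1.0]
width: 0.237
```

Run:
```python
from h import *
np.set_printoptions(precision=4,suppress=True)
take("side","5");take("scene","5")
im,d,p,r=take("wrist","5"); print(p,r,bot.read_state()["width"],bot.read_state()["wrist_force"])
P=cloud("wrist",d,p,r); z=P[...,2]; hsv=cv2.cvtColor(im,cv2.COLOR_BGR2HSV).astype(int); H,S,V=[hsv[...,i] for i in range(3)]
m=((H<5)|(H>175))&(S>150)&(z>.15); m=cv2.erode(m.astype(np.uint8),np.ones((5,5)))>0; k=P[m]; print(len(k),k.min(0),k.max(0),(k.min(0)+k.max(0))/2)
A=np.c_[k[:,:2],np.ones(len(k))]; s=np.linalg.lstsq(A,k[:,2],rcond=None)[0]; print("tilt",s[:2],"std",(k[:,2]-A@s).std(),np.median(k[:,2]))
```

```text
[0.5798 0.1523 0.2085] [-2.2206 -2.2189  0.0033] 0.24604538944615276 [ 0.1956  0.1197 -1.1762]
15482 [0.5318 0.103  0.2016] [0.6278 0.2009 0.2063] [0.5798 0.1519 0.204 ]
tilt [-0.0057  0.0013] std 0.0005881946012053855 0.20392493748841672
```

View pics/wrist5.png

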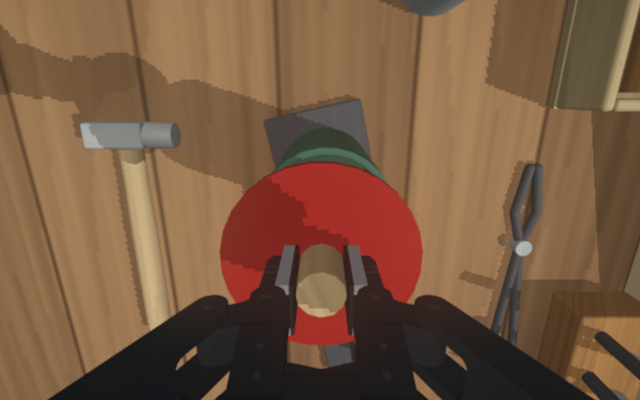

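View pics/side5.png

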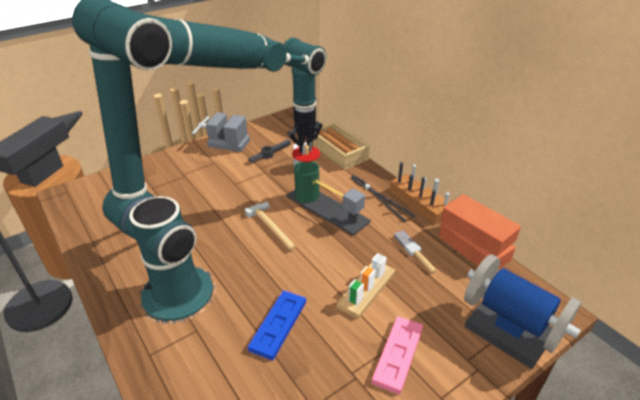

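Call:
arm_command(
  targets="0 2.5 10 0 0 0 0;0 2.5 22 0 0 0 0;0 2.5 34 0 0 0 0;0 2.5 42 0 0 0 0;0 2.5 44 0 0 0 0;0 2.5 44 0 0 0 0",
)

```text
time: 6.1
tool_pos: [0.5822, 0.1521, 0.1643]
tcp_rot: [-2.22, -2.221, 0.004]
wrist_force: [-0.4, -0.0, -1.5]
width: 0.239
```

Run:
```python
from h import *
np.set_printoptions(precision=4,suppress=True)
im,d,p,r=take("side","6"); cv2.imwrite("pics/s6.png",cv2.resize(im[110:210,260:370],None,fx=6,fy=6,interpolation=cv2.INTER_CUBIC))
im,d,p,r=take("scene","6"); cv2.imwrite("pics/c6.png",cv2.resize(im[190:290,290:410],None,fx=6,fy=6,interpolation=cv2.INTER_CUBIC))
im,d,p,r=take("wrist","6"); print(p,r,bot.read_state()["wrist_force"])
P=cloud("wrist",d,p,r); z=P[...,2]; hsv=cv2.cvtColor(im,cv2.COLOR_BGR2HSV).astype(int); H,S,V=[hsv[...,i] for i in range(3)]
m=((H<5)|(H>175))&(S>150)&(z>.13); m=cv2.erode(m.astype(np.uint8),np.ones((5,5)))>0; k=P[m]; print(len(k),k.min(0),k.max(0),(k.min(0)+k.max(0))/2,np.median(k[:,2]))
```

```text
[0.5836 0.1521 0.1663] [-2.2213 -2.2216  0.    ] [ 0.6132  0.2042 -1.395 ]
15521 [0.5353 0.103  0.1593] [0.6315 0.2008 0.164 ] [0.5834 0.1519 0.1616] 0.16163901789961788
```

View pics/s6.png

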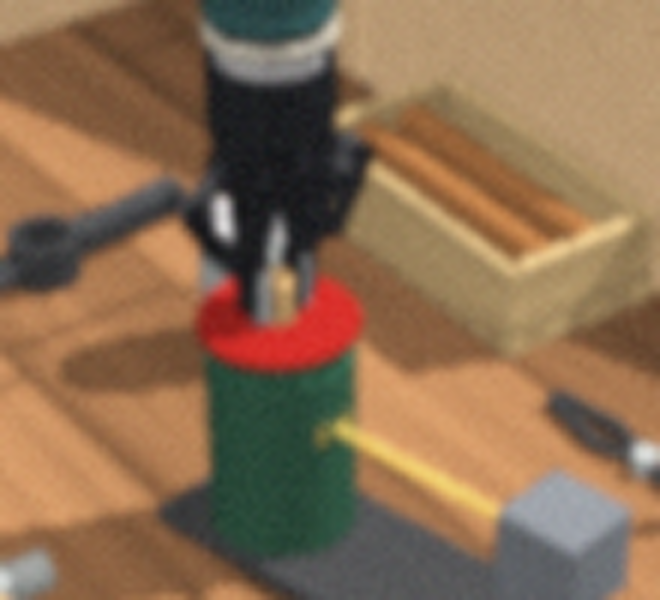

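View pics/c6.png

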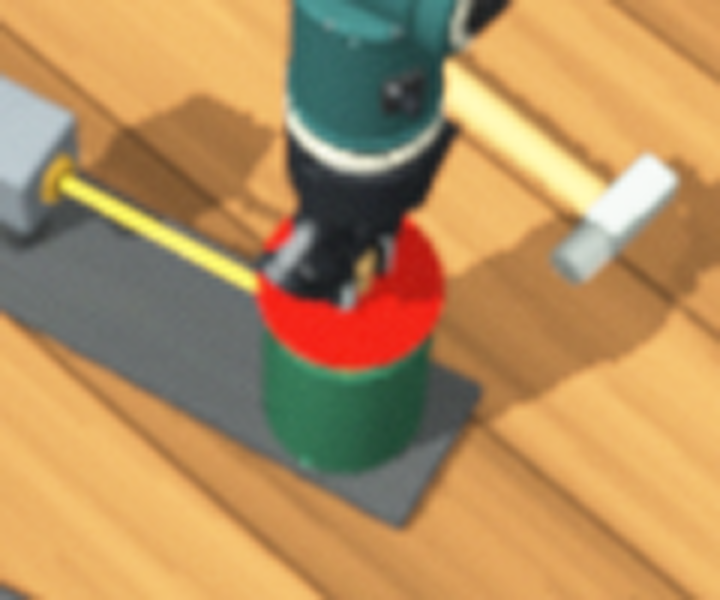

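The cover is centred over the pot. I lower it slowly while watching the force.

Call:
arm_command(
  targets="0 -0.5 4 0 0 0 0;0 -0.5 8 0 0 0 0;0 -0.5 11 0 0 0 0;0 -0.5 13 0 0 0 0;0 -0.5 14 0 0 0 0;0 -0.5 14 0 0 0 0",
)

```text
time: 6.75
tool_pos: [0.5827, 0.1519, 0.1518]
tcp_rot: [-2.221, -2.221, 0.001]
wrist_force: [0.5, -0.5, -1.0]
width: 0.246
```

Call:
arm_command(
  targets="0 0 1 0 0 0 0;0 0 1 0 0 0 0",
)

```text
time: 6.92
tool_pos: [0.583, 0.152, 0.1512]
tcp_rot: [-2.222, -2.221, 0.0]
wrist_force: [-0.3, 0.2, -0.9]
width: 0.239
```

Call:
arm_command(
  targets="0 0 1 0 0 0 0;0 0 1 0 0 0 0",
)

```text
time: 7.08
tool_pos: [0.583, 0.152, 0.1502]
tcp_rot: [-2.221, -2.221, -0.0]
wrist_force: [-0.0, -0.7, -1.4]
width: 0.244
```

Call:
arm_command(
  targets="0 0 1 0 0 0 0;0 0 1 0 0 0 0",
)

```text
time: 7.25
tool_pos: [0.5829, 0.152, 0.1491]
tcp_rot: [-2.221, -2.221, 0.0]
wrist_force: [0.3, -0.1, -1.6]
width: 0.24
```

Call:
arm_command(
  targets="0 0 1 0 0 0 0;0 0 1 0 0 0 0",
)

```text
time: 7.42
tool_pos: [0.5829, 0.152, 0.1481]
tcp_rot: [-2.221, -2.221, 0.0]
wrist_force: [0.7, 0.2, -1.8]
width: 0.242
```

Call:
arm_command(
  targets="0 0 0.5 0 0 0 0;0 0 0.5 0 0 0 0",
)

```text
time: 7.58
tool_pos: [0.583, 0.152, 0.1478]
tcp_rot: [2.222, 2.221, 0.0]
wrist_force: [0.8, 0.1, -1.7]
width: 0.237
```

Call:
arm_command(
  targets="0 0 0.7 0 0 0 0;0 0 0.7 0 0 0 0",
)

```text
time: 7.75
tool_pos: [0.583, 0.152, 0.1476]
tcp_rot: [2.221, 2.221, 0.0]
wrist_force: [-2.2, -0.5, 2.0]
width: 0.239
```

Call:
arm_command(
  targets="0 0 0.7 0 0 0 0;0 0 0.7 0 0 0 0",
)

```text
time: 7.92
tool_pos: [0.5831, 0.152, 0.1476]
tcp_rot: [2.221, 2.221, 0.0]
wrist_force: [-3.3, -0.8, 5.4]
width: 0.241
```

Run:
```python
from h import *
np.set_printoptions(precision=4,suppress=True)
im,d,p,r=take("wrist","7"); print(p,r,bot.read_state()["wrist_force"])
P=cloud("wrist",d,p,r); z=P[...,2]; hsv=cv2.cvtColor(im,cv2.COLOR_BGR2HSV).astype(int); H,S,V=[hsv[...,i] for i in range(3)]
m=((H<5)|(H>175))&(S>150)&(z>.13); m=cv2.erode(m.astype(np.uint8),np.ones((5,5)))>0; k=P[m]; print(len(k),(k.min(0)+k.max(0))/2,np.median(k[:,2]))
```

```text
[0.5831 0.152  0.1476] [2.2213 2.2213 0.0004] [-3.74   -0.765   5.7159]
15171 [0.583  0.1517 0.1435] 0.1430506968918966
```

Contact begins at TCP 0.1476 m against 0.148 expected, so the cover is seated. I release it.

Call:
arm_command(
  targets="0 0 -0.5 0 0 0 0.3;0 0 -0.5 0 0 0 0.4;0 0 -0.5 0 0 0 0.6;0 0 -0.5 0 0 0 0.8;0 0 -0.5 0 0 0 0.8;0 0 -0.5 0 0 0 0.8",
)

```text
time: 8.47
tool_pos: [0.5829, 0.152, 0.1467]
tcp_rot: [-2.221, -2.221, 0.0]
wrist_force: [0.3, -0.1, -0.3]
width: 0.795
```

Call:
arm_command(
  targets="0 0 -10 0 0 0 0.8;0 0 -30 0 0 0 0.8;0 0 -60 0 0 0 0.8;0 0 -90 0 0 0 0.8;0 0 -100 0 0 0 0.8;0 0 -100 0 0 0 0.8",
)

```text
time: 8.97
tool_pos: [0.5856, 0.1526, 0.252]
tcp_rot: [2.218, 2.218, 0.011]
wrist_force: [1.0, -0.1, 0.7]
width: 0.799
```

Run:
```python
from h import *
np.set_printoptions(precision=4,suppress=True)
im,d,p,r=take("side","8"); cv2.imwrite("pics/s8.png",cv2.resize(im[110:210,260:370],None,fx=6,fy=6,interpolation=cv2.INTER_CUBIC))
im,d,p,r=take("wrist","8"); print(p,r,bot.read_state()["wrist_force"],bot.read_state()["width"])
P=cloud("wrist",d,p,r); z=P[...,2]; hsv=cv2.cvtColor(im,cv2.COLOR_BGR2HSV).astype(int); H,S,V=[hsv[...,i] for i in range(3)]
print("bench",np.nanmedian(z[np.abs(z)<.02]))
m=((H<5)|(H>175))&(S>150)&(z>.12); m=cv2.erode(m.astype(np.uint8),np.ones((3,3)))>0; k=P[m]; print(len(k),(k.min(0)+k.max(0))/2,np.median(k[:,2]))
A=np.c_[k[:,:2],np.ones(len(k))]; s=np.linalg.lstsq(A,k[:,2],rcond=None)[0]; print("tilt",s[:2])
```

```text
[0.5842 0.1523 0.2492] [2.2197 2.2198 0.0057] [-0.6473 -0.1381 -0.6536] 0.7972720927667323
bench -0.0016453894011028425
9881 [0.5826 0.1519 0.1431] 0.1431075551428911
tilt [-0.0016  0.0006]
```

View pics/wrist8.png

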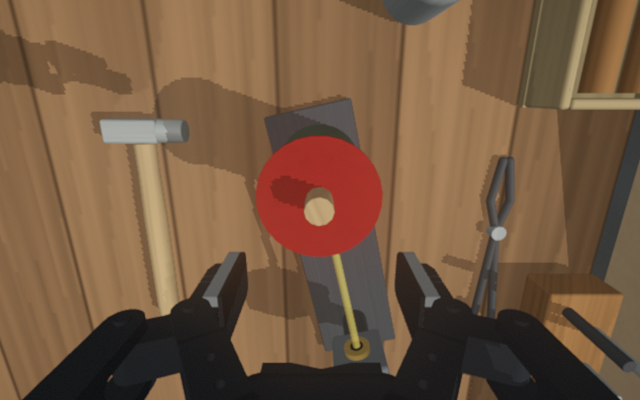

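View pics/s8.png

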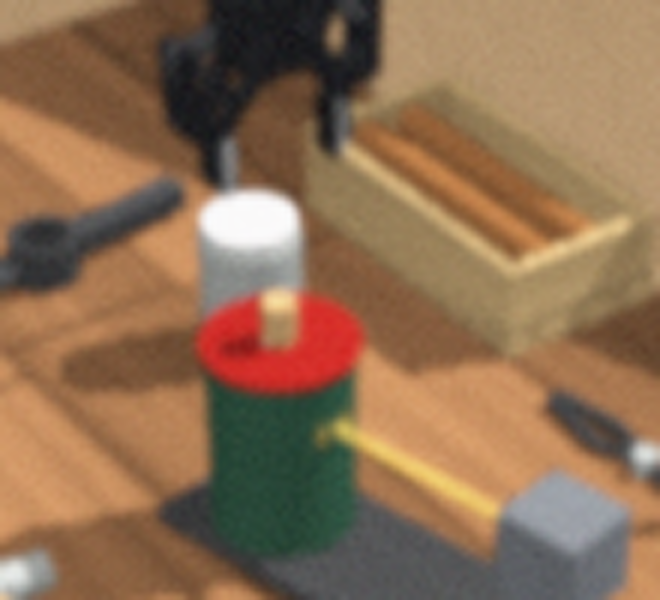

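The cover is seated and level: centre (0.5826, 0.1519), top about 0.145 m after the bench bias, tilt under 0.002. Now I locate the rack coarsely.

Run:
```python
from h import *
np.set_printoptions(precision=4,suppress=True)
im,d,p,r=load("side8.npz"); P=cloud("side",d); z=P[...,2]
hsv=cv2.cvtColor(im,cv2.COLOR_BGR2HSV).astype(int); H,S,V=[hsv[...,i] for i in range(3)]
w=np.zeros(d.shape,bool); w[240:330,330:410]=1
for nm,m in (("amber",(H>8)&(H<20)&(S>200)),("green",(H>45)&(H<85)&(S>120)),("clear",(S<40))):
    k=P[w&m&(z>.06)&(z<.1)]; print(nm,len(k),np.median(k,0))
k=P[w&(z>.012)&(z<.03)]; print("rack",np.median(k,0)); print(cv2.minAreaRect((k[:,:2]*1000).astype(np.float32)))
```

```text
amber 16 [ 0.4575 -0.3364  0.0715]
green 64 [ 0.4034 -0.3531  0.0807]
clear 232 [ 0.5193 -0.3234  0.0785]
rack [ 0.4594 -0.355   0.0196]
((516.1178588867188, -319.3271789550781), (375.0679016113281, 208.77252197265625), 46.328392028808594)
```

Call:
arm_command(
  targets="-35 -9 0 0 0 7 0.8;-74 -19 0 0 0 14 0.8;-113 -29 0 0 0 21 0.8;-152 -38 0 0 0 28 0.8;-191 -48 0 0 0 35 0.8;-230 -58 0 0 0 42 0.8;-269 -68 0 0 0 49 0.8;-308 -78 0 0 0 56 0.8;-340 -86 0 0 0 63 0.8;-370 -93 0 0 0 70 0.8",
)

```text
time: 9.9
tool_pos: [0.4876, -0.2193, 0.244]
tcp_rot: [-3.093, -0.534, 0.006]
wrist_force: [0.8, -0.3, -0.6]
width: 0.799
```

Run:
```python
from h import *
np.set_printoptions(precision=4,suppress=True)
im,d,p,r=take("wrist","9"); print(p,bot.read_state()["q"]);M=R.from_rotvec(r).as_matrix();print(M)
t=np.array([.461,-.336,.25]); print("tool shift",M.T@(t-p)*1000)
```

```text
[ 0.4876 -0.2193  0.244 ] [-0.4749 -0.0059  1.8829 -0.0049  1.268   0.763 ]
[[ 0.9421  0.3354 -0.0042]
 [ 0.3354 -0.9421  0.0019]
 [-0.0033 -0.0032 -1.    ]]
tool shift [-64.1655 100.9803  -6.0793]
```

View pics/wrist9.png

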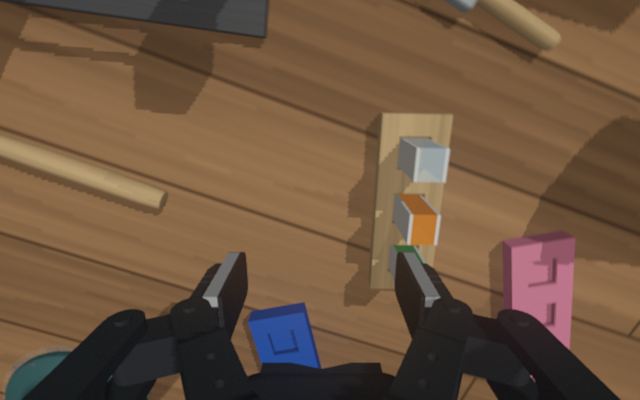

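The wrist view shows the pale rack with clear (424,160), amber (417,220) and green (405,258). The blue and pink ones are look-alikes. Measuring:

```bash
cat > rack.py <<'E'
from h import *
import sys
np.set_printoptions(precision=4,suppress=True)
def rack(im,d,p,r,a0):
    P=cloud("wrist",d,p,r); z=P[...,2]; M=R.from_rotvec(r).as_matrix()
    hsv=cv2.cvtColor(im,cv2.COLOR_BGR2HSV).astype(int); H,S,V=[hsv[...,i] for i in range(3)]
    m=(np.hypot(P[...,0]-a0[0],P[...,1]-a0[1])<.13)
    k=P[m&(z>.014)&(z<.024)&(S>40)&(S<140)]; rc=cv2.minAreaRect((k[:,:2]*1000).astype(np.float32)); print("rack rect",rc,np.median(k[:,2]))
    am=m&(H>8)&(H<20)&(S>190)&(z>.075)&(z<.095); k=P[am]; print("amber top px",am.sum(),np.median(k[:,2]),cv2.minAreaRect((k[:,:2]*1000).astype(np.float32)))
    c=np.median(k[:,:2],0)
    t=(np.hypot(P[...,0]-c[0],P[...,1]-c[1])<.028)&(z>.076)&(z<.095); k=P[t]
    rc=cv2.minAreaRect((k[:,:2]*1000).astype(np.float32)); print("amber whole top",t.sum(),np.median(k[:,2]),rc)
    return rc
if __name__=="__main__":
    rack(*load(sys.argv[1]),(.461,-.336))
E
python3 rack.py wrist9.npz
python3 - <<'E'
from h import *
im,*_=load("wrist9.npz"); cv2.imwrite("pics/w9c.png",cv2.resize(im[100:300,340:480],None,fx=4,fy=3,interpolation=cv2.INTER_CUBIC))
E
```

```text
rack rect ((471.71356201171875, -329.3060302734375), (215.7647705078125, 75.73249816894531), 18.865570068359375) 0.020196637405583612
amber top px 28 0.08261623095685036 ((470.90771484375, -331.0298767089844), (26.272171020507812, 20.531444549560547), 16.827550888061523)
amber whole top 969 0.08215599407670707 ((472.1121826171875, -329.0992431640625), (32.89650344848633, 30.74131965637207), 18.166366577148438)
```

View pics/w9c.png

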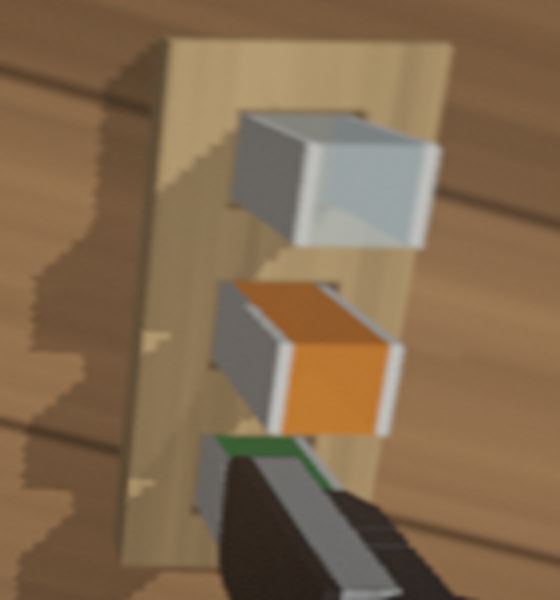

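The crop confirms amber as the middle cell (orange glass, white plates left and right). The rack rectangle measures 215.8 x 75.7 mm, as specified, with yaw about 18.7°. I move above amber.

Run:
```python
from h import *
s=bot.read_state();M=R.from_rotvec(s["tcp_rot"]).as_matrix();p=s["tool_pos"];print(p,np.degrees(np.arctan2(M[1,0],M[0,0])))
print(M.T@(np.array([.4717,-.329,.20])-p)*1000)
```

```text
[ 0.48664206 -0.2240777   0.24406643] 19.15646016999179
[-48.28947898  94.17484118  44.41880713]
```

Call:
arm_command(
  targets="-15 30 15 0 0 0.5 0.8;-30 60 30 0 0 0.5 0.8;-44 88 42 0 0 0.5 0.8;-48 94 44 0 0 0.5 0.8;-48 94 44 0 0 0.5 0.8;-48 94 44 0 0 0.5 0.8",
)

```text
time: 10.45
tool_pos: [0.4761, -0.3218, 0.2009]
tcp_rot: [-3.093, -0.53, 0.004]
wrist_force: [-0.1, -0.3, -0.3]
width: 0.801
```

Run:
```python
from rack import *
im,d,p,r=take("wrist","10")
rc=rack(im,d,p,r,(.4717,-.329))
s=bot.read_state();M=R.from_rotvec(s["tcp_rot"]).as_matrix();p=s["tool_pos"];print(p,M,np.degrees(np.arctan2(M[1,0],M[0,0])))
print(M.T@(np.r_[np.array(rc[0])/1000,.05]-p)*1000)
```

```text
rack rect ((472.0350341796875, -329.2415466308594), (215.27052307128906, 75.11962127685547), 18.85070037841797) 0.020260820717114547
amber top px 323 0.08231076317345386 ((473.3699951171875, -329.48980712890625), (30.513809204101562, 20.870223999023438), 19.395933151245117)
amber whole top 1424 0.08221902293448624 ((472.3614807128906, -329.35693359375), (32.88055419921875, 29.89122772216797), 19.20238494873047)
[ 0.4767 -0.3215  0.2019] [[ 0.9426  0.334  -0.0014]
 [ 0.334  -0.9426  0.0019]
 [-0.0007 -0.0023 -1.    ]] 19.512835223887425
[ -6.6382   6.2778 151.892 ]
```

View pics/wrist10.png

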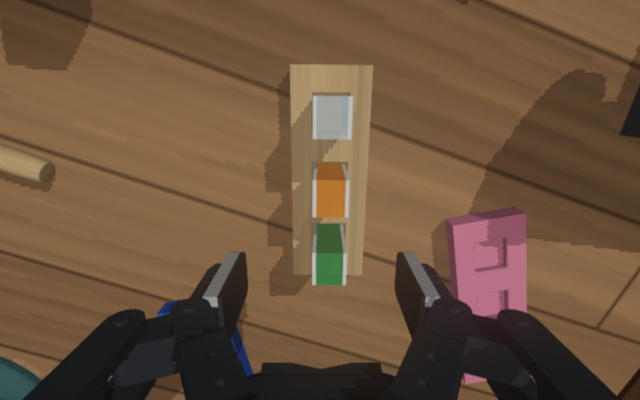

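Call:
arm_command(
  targets="-4 4 20 0 0 0.6 0.8;-7 6 50 0 0 0.6 0.8;-7 6 80 0 0 0.6 0.8;-7 6 100 0 0 0.6 0.8;-7 6 105 0 0 0.6 0.8;-7 6 105 0 0 0.6 0.8;-7 6 105 0 0 0.6 0.8",
)

```text
time: 11.08
tool_pos: [0.4735, -0.3303, 0.0991]
tcp_rot: [3.098, 0.518, 0.002]
wrist_force: [0.5, -0.0, -0.9]
width: 0.802
```

Run:
```python
from rack import *
im,d,p,r=take("wrist","11")
s=bot.read_state();M=R.from_rotvec(s["tcp_rot"]).as_matrix();p=s["tool_pos"];print(p,M,np.degrees(np.arctan2(M[1,0],M[0,0])))
print(M.T@(np.r_[.4722,-.3293,.04]-p)*1000)
rc=rack(im,d,p,r,(.4717,-.329))
```

```text
[ 0.474  -0.3309  0.0999] [[ 0.9457  0.325   0.0026]
 [ 0.325  -0.9457 -0.0018]
 [ 0.0018  0.0026 -1.    ]] 18.963028946388896
[-1.2713 -2.2831 59.9205]
rack rect ((472.5382385253906, -330.1806640625), (215.41482543945312, 75.33956909179688), 18.90750503540039) 0.021038035136525024
amber top px 704 0.08308069166703663 ((473.78240966796875, -330.1678771972656), (30.906339645385742, 22.32948112487793), 19.1619815826416)
amber whole top 3453 0.08301307484399079 ((473.0729064941406, -330.15631103515625), (33.108890533447266, 30.07312774658203), 18.838123321533203)
```

View pics/wrist11.png

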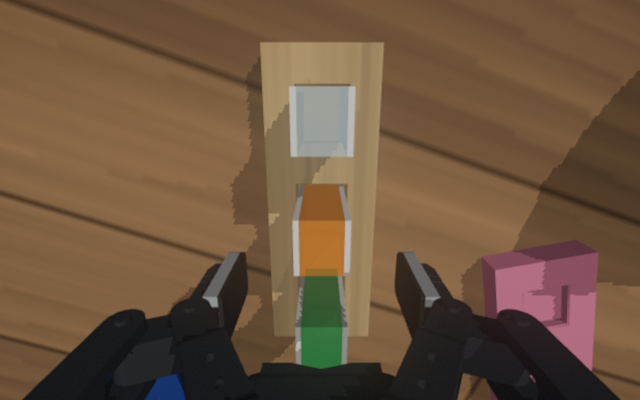

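Call:
arm_command(
  targets="-1 -1 15 0 0 0 0.8;-1 -1 30 0 0 0 0.8;-1 -1 45 0 0 0 0.8;-1 -1 56 0 0 0 0.8;-1 -1 59 0 0 0 0.8;-1 -1 59 0 0 0 0.8;-1 -1 59 0 0 0 0.8",
)

```text
time: 11.72
tool_pos: [0.472, -0.3306, 0.0399]
tcp_rot: [3.098, 0.516, 0.002]
wrist_force: [-0.7, -0.6, -0.6]
width: 0.799
```

Run:
```python
from rack import *
im,d,p,r=take("wrist","12"); im2,*_=take("side","12"); cv2.imwrite("pics/s12.png",cv2.resize(im2[230:330,310:420],None,fx=6,fy=6,interpolation=cv2.INTER_CUBIC))
s=bot.read_state();M=R.from_rotvec(s["tcp_rot"]).as_matrix();p=s["tool_pos"];print(p,M[:,2],np.degrees(np.arctan2(M[1,0],M[0,0])),s["wrist_force"])
```

```text
[ 0.4721 -0.3308  0.0402] [ 0.0018 -0.0014 -1.    ] 18.901109942296827 [-0.7377  0.5023 -0.3766]
```

View pics/wrist12.png

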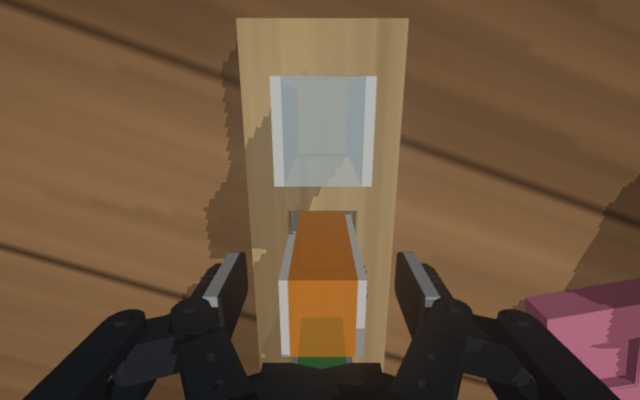

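View pics/s12.png

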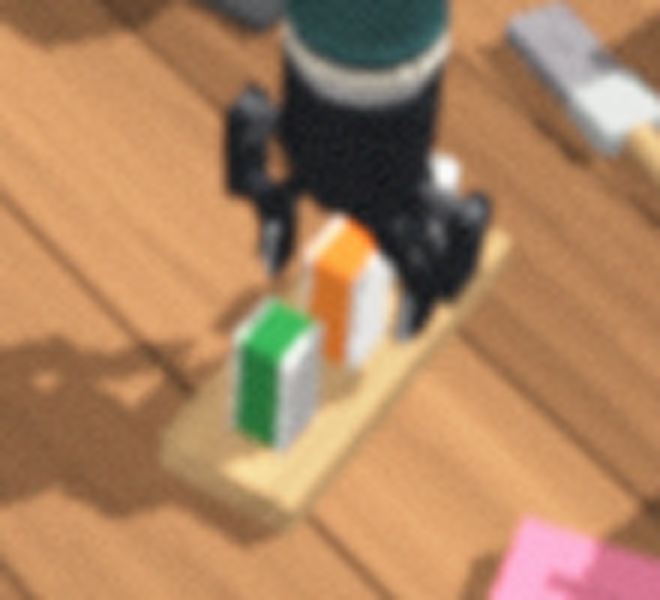

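The amber cell sits square and centred between the fingers, whose pads face the white plates (wrist (283,310) and (362,310)). I close.

Call:
arm_command(
  targets="0.5 0 0 0 0 0 0.6;0.5 0 0 0 0 0 0.5;0.5 0 0 0 0 0 0.4;0.5 0 0 0 0 0 0.2;0.5 0 0 0 0 0 0.2;0.5 0 0 0 0 0 0.2;0.5 0 0 0 0 0 0.2;0.5 0 0 0 0 0 0.2",
  newtons=40,
)

```text
time: 12.48
tool_pos: [0.4719, -0.3302, 0.0394]
tcp_rot: [3.098, 0.516, 0.001]
wrist_force: [-0.3, -0.5, 4.7]
width: 0.351
```

Run:
```python
from rack import *
im,d,p,r=take("wrist","13")
s=bot.read_state();M=R.from_rotvec(s["tcp_rot"]).as_matrix();p=s["tool_pos"];print(p,M[:,2],np.degrees(np.arctan2(M[1,0],M[0,0])),s["wrist_force"],s["width"])
```

```text
[ 0.4719 -0.3302  0.0394] [ 0.0006 -0.0004 -1.    ] 18.895914776587986 [-0.3883 -0.0764  5.7934] 0.3443736644977209
```

View pics/wrist13.png

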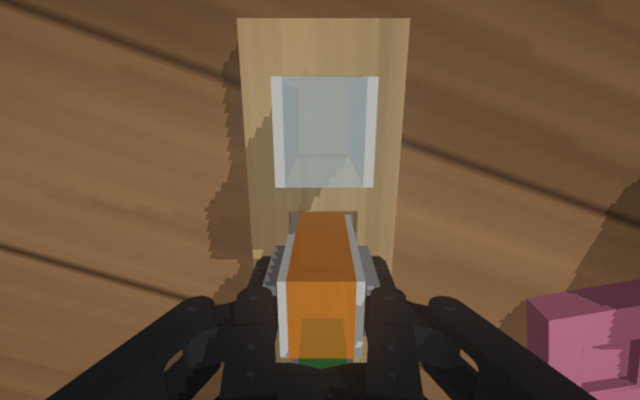

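Gripped at width 0.347, which is about 29.5 mm. I lift straight up.

Call:
arm_command(
  targets="0 0 -4 0 0 0 0.2;0 0 -12 0 0 0 0.2;0 0 -25 0 0 0 0.2;0 0 -45 0 0 0 0.2;0 0 -75 0 0 0 0.2;0 0 -105 0 0 0 0.2;0 0 -135 0 0 0 0.2;0 0 -155 0 0 0 0.2;0 0 -165 0 0 0 0.2;0 0 -165 0 0 0 0.2",
)

```text
time: 13.37
tool_pos: [0.4732, -0.3311, 0.2079]
tcp_rot: [3.094, 0.515, 0.007]
wrist_force: [0.4, 0.1, -1.4]
width: 0.348
```

Run:
```python
from rack import *
im,d,p,r=take("wrist","14"); im2,*_=take("side","14"); cv2.imwrite("pics/s14.png",cv2.resize(im2[180:330,290:440],None,fx=4,fy=4,interpolation=cv2.INTER_CUBIC))
s=bot.read_state();M=R.from_rotvec(s["tcp_rot"]).as_matrix();p=s["tool_pos"];print(p,M,np.degrees(np.arctan2(M[1,0],M[0,0])),s["wrist_force"],s["width"])
print(M.T@(np.r_[.607,.040,p[2]]-p)*1000)
```

```text
[ 0.4713 -0.3296  0.2035] [[ 0.9461  0.3239 -0.0004]
 [ 0.3239 -0.9461  0.0004]
 [-0.0003 -0.0005 -1.    ]] 18.90044264207973 [-0.5256  0.612  -1.1234] 0.3455499943826236
[ 248.1468 -305.7016    0.0769]
```

View pics/wrist14.png

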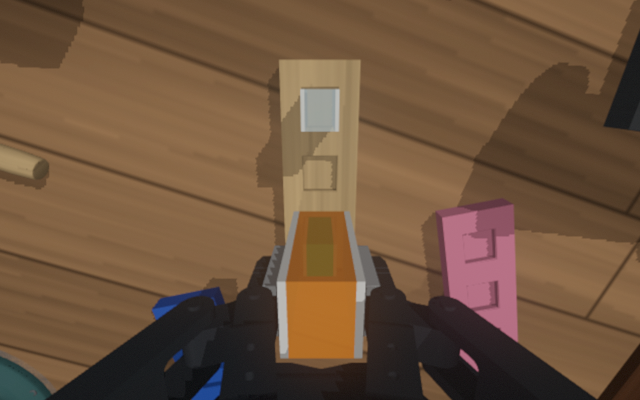

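View pics/s14.png

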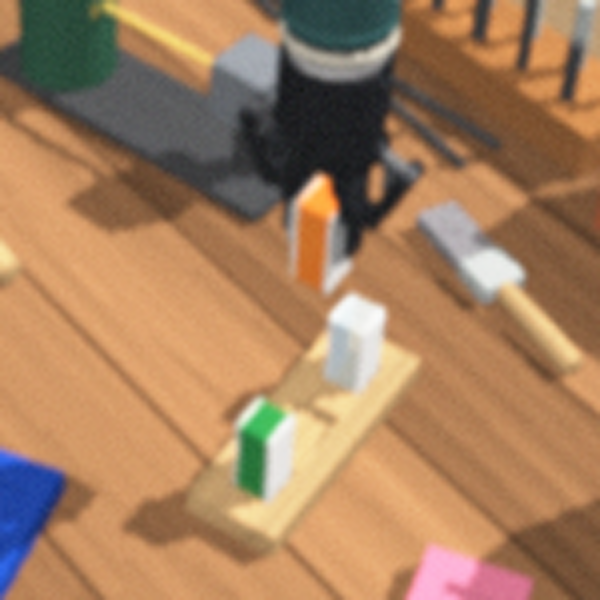

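Amber is up and held upright by the white plates; green and clear have not moved. I carry it over the beam while turning.

Call:
arm_command(
  targets="12 -15 -5 0 0 -4 0.2;32 -39 -15 0 0 -11 0.2;54 -67 -20 0 0 -18 0.2;76 -94 -20 0 0 -25 0.2;98 -121 -20 0 0 -32 0.2;120 -148 -20 0 0 -39 0.2;142 -175 -20 0 0 -46 0.2;164 -202 -20 0 0 -53 0.2;186 -229 -20 0 0 -60 0.2;204 -252 -20 0 0 -66 0.2",
)

```text
time: 14.3
tool_pos: [0.5818, -0.023, 0.2208]
tcp_rot: [-2.308, -2.125, 0.005]
wrist_force: [-0.2, -0.0, -2.5]
width: 0.342
```

Run:
```python
from rack import *
s=bot.read_state();M=R.from_rotvec(s["tcp_rot"]).as_matrix();p=s["tool_pos"];print(p,M,np.degrees(np.arctan2(M[1,0],M[0,0])),s["q"],s["width"])
print(M.T@(np.r_[.607,.040,.2]-p)*1000)
```

```text
[ 0.5818 -0.023   0.2208] [[ 0.0823  0.9966 -0.0049]
 [ 0.9966 -0.0823  0.001 ]
 [ 0.0006 -0.0049 -1.    ]] 85.27741479569038 [-0.0826  0.1     1.8158  0.0006  1.2308 -0.0003] 0.3424970661684933
[64.8162 19.9973 20.7094]
```

Call:
arm_command(
  targets="18 6 0 0 0 -6 0.2;36 12 0 0 0 -11 0.2;54 17 0 0 0 -15 0.2;63 20 0 0 0 -17 0.2;65 20 0 0 0 -17.4 0.2;65 20 0 0 0 -17.4 0.2;65 20 0 0 0 -17.4 0.2",
)

```text
time: 14.88
tool_pos: [0.6079, 0.0368, 0.2228]
tcp_rot: [-1.972, -2.444, 0.003]
wrist_force: [-0.5, -0.5, -1.3]
width: 0.348
```

```bash
cat > cell.py <<'E'
from rack import *
def cell(tag):
    im,d,p,r=take("wrist",tag)
    s=bot.read_state();M=R.from_rotvec(s["tcp_rot"]).as_matrix()
    P=cloud("wrist",d,p,r);z=P[...,2]; hsv=cv2.cvtColor(im,cv2.COLOR_BGR2HSV).astype(int); H,S,V=[hsv[...,i] for i in range(3)]
    ztop=p[2]+.0096+.035
    m=np.zeros(d.shape,bool); m[180:365,272:372]=1
    m&=(abs(z-ztop)<.006); k=P[m]; rc=cv2.minAreaRect((k[:,:2]*1000).astype(np.float32)); print("cell top",m.sum(),np.median(k[:,2]),rc)
    A=np.c_[k[:,:2],np.ones(len(k))]; q=np.linalg.lstsq(A,k[:,2],rcond=None)[0]; print("tilt",q[:2])
    print(s["tool_pos"],M[:,2],"yaw",np.degrees(np.arctan2(M[1,0],M[0,0])),s["wrist_force"],s["width"])
    g=np.radians(12.36); yh=np.array([-np.sin(g),np.cos(g)]); xh=np.array([np.cos(g),np.sin(g)])
    for c in (s["tool_pos"][:2],np.array(rc[0])/1000):
        e=c-[.607,.040]; print("gauge err x,y mm",e@xh*1000,e@yh*1000)
    print(M.T@(np.r_[.607,.040,.0904]-s["tool_pos"])*1000)
E
python3 -c "
from cell import *
cell('15'); take('scene','15')"
```

```text
cell top 7362 0.26541879296278137 ((607.7943115234375, 38.757476806640625), (34.924293518066406, 33.86518859863281), 12.82888126373291)
tilt [ 0.0062 -0.0144]
[0.6081 0.0365 0.2232] [-0.0014 -0.0006 -1.    ] yaw 102.2009243341037 [-0.5345 -0.1255 -1.0081] 0.34613005331543556
gauge err x,y mm 0.3052889849709825 -3.6377709838650776
gauge err x,y mm 0.5099345841235412 -1.383749038740922
[  3.6693  -0.1181 132.7785]
```

View pics/wrist15.png

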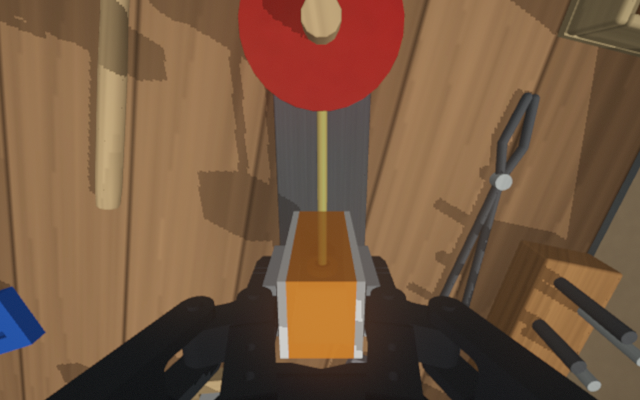

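View pics/scene15.png

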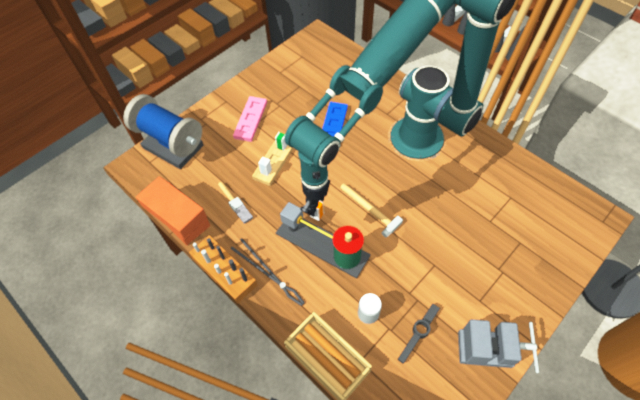

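The beam in the wrist view at column 322 lines up with the cell centre at column 321. I lower it straight down.

Call:
arm_command(
  targets="1 0 20 0 0 0 0.2;2 0 45 0 0 0 0.2;3 0 70 0 0 0 0.2;3 0 90 0 0 0 0.2;3 0 105 0 0 0 0.2;3 0 118 0 0 0 0.2;3 0 127 0 0 0 0.2;3 0 132 0 0 0 0.2;3 0 132 0 0 0 0.2;3 0 132 0 0 0 0.2",
)

```text
time: 15.82
tool_pos: [0.6086, 0.0403, 0.0925]
tcp_rot: [1.971, 2.446, 0.001]
wrist_force: [0.4, 0.7, -0.5]
width: 0.346
```

```bash
python3 -c "
from cell import *
cell('16')
im,*_=take('side','16'); cv2.imwrite('pics/s16.png',cv2.resize(im[110:240,260:390],None,fx=4.5,fy=4.5,interpolation=cv2.INTER_CUBIC))
im,*_=take('scene','16'); cv2.imwrite('pics/c16.png',cv2.resize(im[170:290,250:390],None,fx=5,fy=5,interpolation=cv2.INTER_CUBIC))
"
```

```text
cell top 7344 0.1350677127313331 ((608.2386474609375, 42.14063262939453), (35.01899337768555, 33.97372055053711), 11.883111000061035)
tilt [ 0.0072 -0.0156]
[0.609  0.0403 0.093 ] [ 0.0019  0.0001 -1.    ] yaw 102.28723246629792 [-0.3953  0.1781 -1.3606] 0.34098558246820365
gauge err x,y mm 2.019689167430441 -0.09238692117650989
gauge err x,y mm 1.6681477875079294 1.8258802111715453
[ 0.0907 -2.0245  2.5876]
```

View pics/wrist16.png

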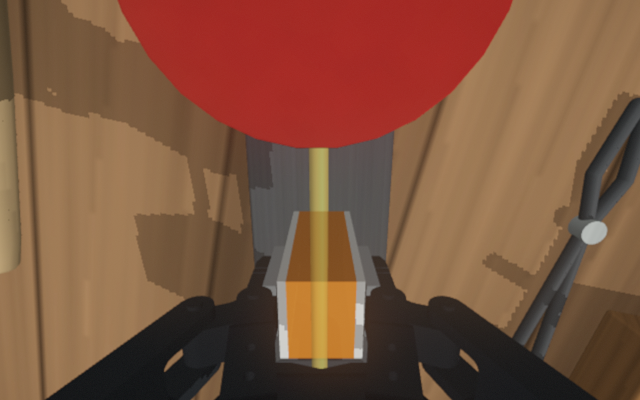

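View pics/s16.png

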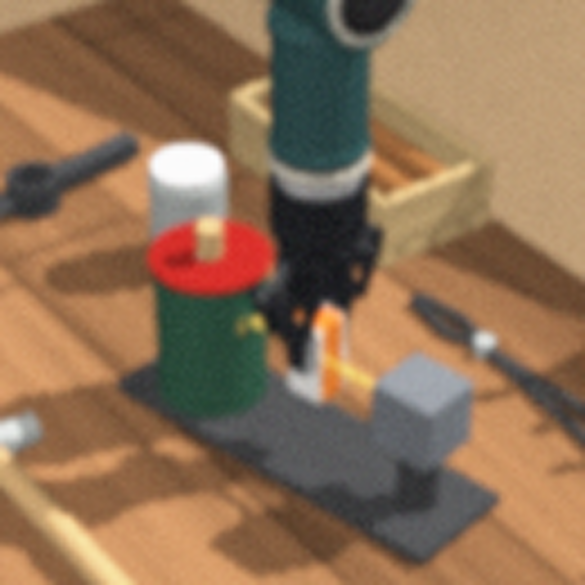

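View pics/c16.png

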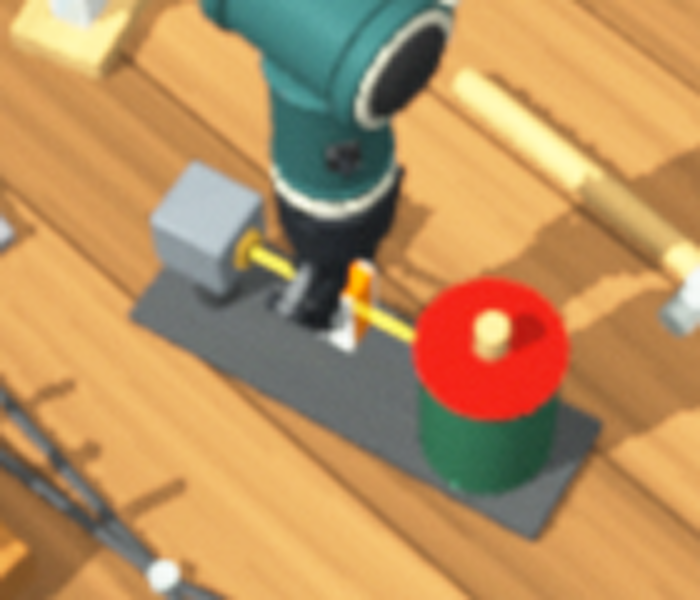

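The beam runs through both clear faces, about 2 mm off sideways and 2.5 mm high. I trim this and let it settle.

Call:
arm_command(
  targets="-1 -1.5 2.5 0 0 0 0.2;-1 -1.5 2.5 0 0 0 0.2;-1 -1.5 2.5 0 0 0 0.2;-1 -1.5 2.5 0 0 0 0.2;-1 -1.5 2.5 0 0 0 0.2;-1 -1.5 2.5 0 0 0 0.2;-1 -1.5 2.5 0 0 0 0.2;-1 -1.5 2.5 0 0 0 0.2;-1 -1.5 2.5 0 0 0 0.2;-1 -1.5 2.5 0 0 0 0.2",
)

```text
time: 16.8
tool_pos: [0.6068, 0.0391, 0.0894]
tcp_rot: [-1.971, -2.447, 0.0]
wrist_force: [-0.3, -0.5, -1.7]
width: 0.346
```

```bash
python3 -c "
from cell import *
cell('17')
im,d,p,r=load('scene16.npz'); P=cloud('scene',d); z=P[...,2]
hsv=cv2.cvtColor(im,cv2.COLOR_BGR2HSV).astype(int); H,S,V=[hsv[...,i] for i in range(3)]
m=((H<5)|(H>175))&(S>180)&(z>.1); k=P[m]; print('cover',(k.min(0)+k.max(0))/2,np.median(k,0))
print(bot.read_state()['joint_vel'],bot.read_state()['time'])
"
```

```text
cell top 7354 0.13197473552505623 ((606.5962524414062, 40.792198181152344), (34.88462448120117, 34.18733596801758), 12.667752265930176)
tilt [ 0.0071 -0.0168]
[0.6068 0.0391 0.0894] [-0.  0. -1.] yaw 102.29921811225938 [-0.5489 -0.7183 -1.8483] 0.3459005220943248
gauge err x,y mm -0.34180179673871575 -0.8210600466301564
gauge err x,y mm -0.2248167419142533 0.8602601245242888
[ 0.8214  0.3409 -1.043 ]
cover [0.5851 0.153  0.1442] [0.5896 0.1565 0.1439]
[-0.0001 -0.0006  0.0006 -0.0004 -0.0016 -0.0022] 16.85
```

View pics/wrist17.png

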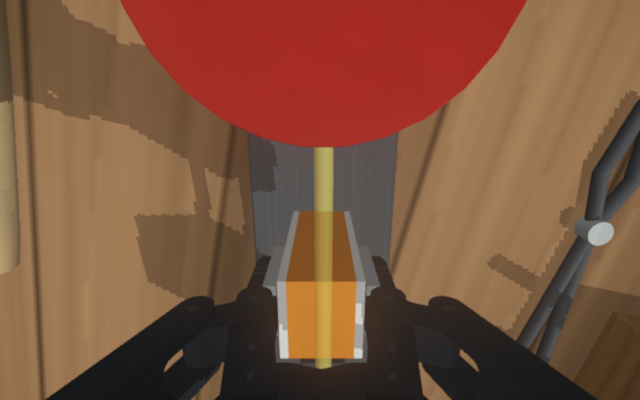

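The cell sits square on the beam (column 322), is at rest, and has space all round. I hand it in.

```bash
python3 -c "
from h import *
print(bot.finish_job())"
```

```text
the job is handed in; nothing more can be done
None
```

I set the red cover on the lamp pot and let go of it. I then took the amber cell (middle of the pale rack) by its frosted plates, and I'm still holding it upright and square in the beam. The job was handed in at about 16.9 s of the 58 s allowed; it reports no verdict.

**Cover, last checks:**
- After release, the close-up view put it within about 1 mm of the rim centre, with a tilt under 0.002 rad. Its disc top was at about 0.145 m once I allow for the roughly 2 mm low reading of the depth.
- The overhead scene camera read its centre about 2.5 mm away from that, which is within that camera's error and the 8 mm limit.

**Amber cell, last checks:**
- It was within 0.4 mm sideways, 1 mm along the beam and about 1 mm in height of the beam middle. Its direction was within about 0.3° of the beam.
- It was at rest and clear of the gauge and cover.
- The depth fit to its top showed about 0.018 rad of apparent tilt. The tool read vertical and the limit is 0.13 rad.

No check failed. In the views taken after the lift, the green and clear cells and the other things in sight stood where they had been.

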